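# Find the rattling tin of lathe centres

## Task

In one of the three tins of lathe centres the centre has come out of its foam and knocks about; check all three, from your left to your right: lift each tin clear of the tray, shake it by rocking it well over, one end down and then the other, and lay it gently back in its own bay. Then pick up the one that rattled and finish still holding it out to your workmate, level and still, its middle past the far edge of the bench and about 20 cm above bench height. Never put that tin down or let go at the end; the two quiet tins stay flat in their own bays, and the other things on the bench stay where they are.

Things in the scene. Friction and masses are not known exactly. Their poses are not given: they have to be found in the camera images.
- tin_left: leftmost (robot's left, +y) of three identical shut tins of plain tinplate: 140 mm long (its x), 52 mm wide (its y), 44 mm high, 450 g with its contents; hinge at the +x end, clasp at the -x end. Origin: centre of its underside; z up through the lid. It starts flat in its bay, lengthwise along the tray's x; grip it across the 52 mm width, lid up.
- tin_middle: the tin in the middle bay; size, weight and axes as tin_left. Each tin holds a 320 g steel lathe centre that cannot be seen from outside. In two tins it is bedded in foam and nothing moves; in one, which may be any of the three, it lies loose, 62 mm long in 132 mm of inside length. All three weigh the same.
- tin_right: the tin in the right bay (robot's right, -y); size, weight and axes as tin_left. A loose centre slides to the lower end and knocks once its tin is tipped more than about 15 degrees; when the tin is level again it stays at that end, so from end to end the tin's balance shifts by up to 0.22 N m about its y. Inside friction is low.
- tray: fixed plywood tray, 176 mm (its x) by 380 mm (its y), base 6 mm thick, yawed up to 15 degrees; three bays side by side along y, each 160 by 116 mm inside, between battens 8 mm wide with tops 16 mm above the bench. Origin: centre of its underside, on the bench. The tins' lids are 50 mm above the bench: fingertips kept 18 mm up clear the battens.
- bay_left (a point): middle of the floor of the left bay (the left tin's own place), 6 mm above the bench top; axes as the tray's. A tin put back rests with its origin at this height.
- bay_middle (a point): middle of the floor of the middle bay (the middle tin's own place), 6 mm above the bench top; axes as the tray's. A tin put back rests with its origin at this height.
- bay_right (a point): middle of the floor of the right bay (the right tin's own place), 6 mm above the bench top; axes as the tray's. A tin put back rests with its origin at this height.
- bench_edge (a point): middle of the bench's far edge, the side away from the robot, at the height of the bench top (z = 0). The edge is straight and runs along y; x points out over it, away from the robot. Beyond it is only the gangway: nothing to bump into.
- bowl: bystander: small turned wooden bowl, 132 mm across, 50 mm high, left of the tray; origin at the centre of its underside
- wax: bystander: jar of wax with a dark lid, 70 mm across, 62 mm high, right of the tray; origin at the centre of its underside
- gouge: bystander: turning gouge with a wooden handle, 370 mm long, 29 mm thick, lying right of the tray; origin under the joint of blade and handle, x towards the blade's tip
Things that resemble listed ones, but are neither listed nor needed, are in the scene too. What is shaped like the tin_middle but green is not meant. Leave any orange look-alike of the tin_left alone.

How it is judged:
On the way, in this order (a step that is already met when the one before it is completed fails the run):
1. the left tin is held clear of the tray and tipped well over (more than 17 degrees) (z of tin_left in the frame of bay_left above 0.03 m and angle between tin_left's own z axis and vertical above 0.3 rad and contact force between the fingers and tin_left above 0.5 N), for 0.02 s.
2. the left tin comes back through level, still in the air (z of tin_left in the frame of bay_left above 0.03 m and angle between tin_left's own z axis and vertical below 0.15 rad and contact force between the fingers and tin_left above 0.5 N).
3. the left tin is tipped well over again (all of step 1), for 0.02 s.
4. the middle tin is held clear of the tray and tipped well over (more than 17 degrees) (z of tin_middle in the frame of bay_middle above 0.03 m and angle between tin_middle's own z axis and vertical above 0.3 rad and contact force between the fingers and tin_middle above 0.5 N), for 0.02 s.
5. the middle tin comes back through level, still in the air (z of tin_middle in the frame of bay_middle above 0.03 m and angle between tin_middle's own z axis and vertical below 0.15 rad and contact force between the fingers and tin_middle above 0.5 N).
6. the middle tin is tipped well over again (all of step 4), for 0.02 s.
7. the right tin is held clear of the tray and tipped well over (more than 17 degrees) (z of tin_right in the frame of bay_right above 0.03 m and angle between tin_right's own z axis and vertical above 0.3 rad and contact force between the fingers and tin_right above 0.5 N), for 0.02 s.
8. the right tin comes back through level, still in the air (z of tin_right in the frame of bay_right above 0.03 m and angle between tin_right's own z axis and vertical below 0.15 rad and contact force between the fingers and tin_right above 0.5 N).
9. the right tin is tipped well over again (all of step 7), for 0.02 s.
At the end, for the whole second after the job is handed in: The rattling tin is in the fingers, carried by nothing else, origin past the far edge and 0.10 to 0.36 m above bench height, within 15 degrees of level, under 0.05 m/s; each quiet tin is let go flat in its own bay (within 45 mm of its middle, 6 mm of its floor, 4.5 degrees) (((distance between loose_c0 and tin_left below 0.07 m and x of tin_left in the frame of bench_edge above 0 m and height (world z) of tin_left between 0.1 and 0.36 m and angle between tin_left's own z axis and vertical below 0.26 rad and contact force between the fingers and tin_left above 1 N and linear speed of tin_left below 0.05 m/s and contact force between tin_left and tray below 0.05 N and horizontal distance between tin_middle and bay_middle below 0.045 m and z of tin_middle in the frame of bay_middle below 0.006 m and angle between each of tin_middle, tin_right's own z axis and vertical below 0.08 rad and linear speed of each of tin_middle, tin_right below 0.03 m/s and contact force between the fingers and tin_middle below 0.05 N and horizontal distance between tin_right and bay_right below 0.045 m and z of tin_right in the frame of bay_right below 0.006 m and contact force between the fingers and tin_right below 0.05 N) or (distance between loose_c0 and tin_middle below 0.07 m and x of tin_middle in the frame of bench_edge above 0 m and height (world z) of tin_middle between 0.1 and 0.36 m and angle between tin_middle's own z axis and vertical below 0.26 rad and contact force between the fingers and tin_middle above 1 N and linear speed of tin_middle below 0.05 m/s and contact force between tin_middle and tray below 0.05 N and horizontal distance between tin_left and bay_left below 0.045 m and z of tin_left in the frame of bay_left below 0.006 m and angle between each of tin_left, tin_right's own z axis and vertical below 0.08 rad and linear speed of each of tin_left, tin_right below 0.03 m/s and contact force between the fingers and tin_left below 0.05 N and horizontal distance between tin_right and bay_right below 0.045 m and z of tin_right in the frame of bay_right below 0.006 m and contact force between the fingers and tin_right below 0.05 N) or (distance between loose_c0 and tin_right below 0.07 m and x of tin_right in the frame of bench_edge above 0 m and height (world z) of tin_right between 0.1 and 0.36 m and angle between tin_right's own z axis and vertical below 0.26 rad and contact force between the fingers and tin_right above 1 N and linear speed of tin_right below 0.05 m/s and contact force between tin_right and tray below 0.05 N and horizontal distance between tin_left and bay_left below 0.045 m and z of tin_left in the frame of bay_left below 0.006 m and angle between each of tin_left, tin_middle's own z axis and vertical below 0.08 rad and linear speed of each of tin_left, tin_middle below 0.03 m/s and contact force between the fingers and tin_left below 0.05 N and horizontal distance between tin_middle and bay_middle below 0.045 m and z of tin_middle in the frame of bay_middle below 0.006 m and contact force between the fingers and tin_middle below 0.05 N))); the arm keeps its last pose, push and grip.
It fails at once if the bowl is pushed out of its place (more than 30 mm) (distance of bowl from where it was at the start of the episode above 0.03 m).
It fails at once if the wax is pushed out of its place (more than 30 mm) (distance of wax from where it was at the start of the episode above 0.03 m).
It fails at once if the gouge is pushed out of its place (more than 30 mm) (distance of gouge from where it was at the start of the episode above 0.03 m).
It fails at once if a tin is dropped (falls faster than 0.6 m/s out of the fingers) ((linear speed of tin_left above 0.6 m/s and contact force between the fingers and tin_left below 0.02 N) or (linear speed of tin_middle above 0.6 m/s and contact force between the fingers and tin_middle below 0.02 N) or (linear speed of tin_right above 0.6 m/s and contact force between the fingers and tin_right below 0.02 N)).
It also fails if it takes over 72 s, if anything falls off the work surface, if the arm or the gripper's body presses on something with over 40 N, if the wrist force passes 120 N, or if a joint passes its speed limit or range.

## Robot

A 6-joint arm with a two-finger parallel gripper is mounted at the origin on the work surface. World frame = base frame: x ahead of the robot, y to its left, z up, the work surface at z = 0. Lengths are in m, angles in rad, forces in N, time in s.
With the tool pointing down it reaches from about 0.375 to 0.9 m from the base axis. Payload 3.1 kg.
Tool frame: the origin (TCP) lies between the finger pads; the fingertips stand 8 mm ahead of it and the grasp point (between the pads) lies 11 mm behind it; z points along the fingers, y is the line along which they close (so a half turn about z gives the same grasp; the last joint's range is limited). The gripper opens to 85 mm and grips with 20 to 120 N. Pads are 22 mm wide; open, the fingers measure 114 mm over their backs; the gripper's body (76 mm by 85 mm) begins 54 mm behind the grasp point. The pads swing forward as they close: fully open they stand 13 mm farther back than shut.
Start: joints at [1.157, 0.527, 1.433, -0, 1.181, -0.178], TCP at [0.146, 0.608, 0.239] pointing down, gripper open.
Joint ranges: [-3.08, 3.08], [-0.75, 2.2], [0.22, 2.44], [-1.43, 4.57], [0, 2.65], [-2.85, 2.85]. Speed limits (rad/s): [2.79, 2.79, 3.14, 3.14, 3.14, 3.14].

## Interface

Orientations are given as a unit quaternion [x, y, z, w].
In Python, from station import readout, cams, sign_off gives the robot as it stands.
- The arm moves only by the tool send_rows, never from a script. Its argument "commands" is text: rows parted by semicolons, each of 5 numbers parted by spaces: the finger opening in mm, from 0 to 85.4, then the shift along the tool's x, y, z each as a share of 0.02 m, from -1 to 1, then the turn about the tool's z as a share of 4 degrees, from -1 to 1. In form: grip dx dy dz spin; .... A call has 1 to 20 rows; each row shifts and turns the commanded pose from where the row before left it, along the tool's axes as they then stand; what a row does not reach is not made up. A row lasts 1/12 s, in which the tool goes at most 41.7 mm and 7.16 degrees, less where a joint would pass 70% of its speed; a pose out of reach is approached as far as the arm can. A call with a number of a shift or a turn outside -1 to 1 is refused whole. A call with a gripper value outside its range is refused whole. The fingers move at their own pace and stop on an object; "grip_force" is the grip in N (left out, the last holds). Time passes only in rows, so rows that do not move let the fingers close. It gives the time, the measured TCP pose, the force, the opening and the grip force at its end, in the units of the state.
- readout.sense(): the state, without advancing time (a new reading comes with each control period).
- cams.snapshot(name): name is "side" or "top" or "wrist"; returns a dict with "pixels" (420x560x3 uint8, red, green, blue), "intrinsics" (3x3 intrinsics, pixels), "dist" ([k1, k2, p1, p2, k3] as OpenCV has them; the pictures are not rectified), "eye" and "rotation" of the camera in the world. Camera axes: x right, y down, z forward; pixel columns grow to the right and rows downward; lengths in m; the calibration is good to about 2 mm. A picture is of the moment at which its call begins. There is no depth.
- sign_off(): hands the job in; it is judged then, once.
The state is a dict: "t": time; "q": joint angles; "qd": joint speeds; "tau": joint torques, N m; "tcp_pos": TCP position; "tool_rot": TCP orientation; "force": force on the tool from outside, world axes, zero at the start; "ft_torque": the same for the moment, N m; "finger_gap": opening from 0.0 (shut) to 1.0 (fully open); "gripper_force": force on a finger pad.
Only numpy, scipy, OpenCV 4.12 (cv2) and the standard library are available. Lean on these libraries where they do the work, as an engineer would, in place of code of your own. Each camera call takes 0.05 s, during which the arm holds its last target. There are 200 camera calls.

## Working session

There is one attempt and no reset: what is moved stays moved. The work goes in short steps, Python scripts to look and compute and a tool call to move; the robot and the scene stay as the last step left them, time stands still between calls to the robot, and variables do not carry over. Pictures are saved under pics/ and viewed, at most 10 in all, crops included, and the job is handed in when it is done.

Besides the shell and the picture viewer there is one more tool, called after "Emit:" by a JSON object that holds its "api" and its "payload", one argument or row to a line. send_rows: Moves the arm, as the interface text tells. Its arguments: {"type":"object","properties":{"commands":{"type":"string"},"grip_force":{"type":"number"}},"required":["commands"]}

```bash
mkdir -p pics; ls; cat > h.py <<'E'
import numpy as np, cv2
from station import readout, cams, sign_off
def snap(n):
    s=cams.snapshot(n); s['K']=np.array(s['intrinsics'],float); s['D']=np.array(s['dist'],float)
    s['R']=np.array(s['rotation'],float); s['e']=np.array(s['eye'],float); return s
def ray(s,uv,z):
    p=cv2.undistortPoints(np.array(uv,float).reshape(-1,1,2),s['K'],s['D']).reshape(-1,2)
    d=np.c_[p,np.ones(len(p))]@s['R'].T
    return s['e']+d*((z-s['e'][2])/d[:,2])[:,None]
def proj(s,P):
    R=s['R'].T; return cv2.projectPoints(np.array(P,float).reshape(-1,1,3),cv2.Rodrigues(R)[0],-R@s['e'],s['K'],s['D'])[0].reshape(-1,2)
def save(n,im): cv2.imwrite('pics/'+n+'.png',cv2.cvtColor(im,cv2.COLOR_RGB2BGR))
E
python3 - <<'E'
from h import *
a=snap('top');b=snap('side')
save('top0',a['pixels']);save('side0',b['pixels'])
print(a['e'],b['e']); s=readout.sense()
for k in s: print(k,np.round(s[k],3))
E
```

```text
pics
[0.05526366 0.02257943 1.99196205] [-0.06549458 -0.80564574  1.07083816]
t 0.1
q [ 1.156  0.528  1.434 -0.     1.181 -0.178]
qd [ 0.001 -0.001 -0.003  0.001 -0.001  0.001]
tau [ 0.0000e+00 -4.4331e+01 -1.7859e+01 -0.0000e+00  4.0000e-03 -0.0000e+00]
tcp_pos [0.146 0.607 0.238]
tool_rot [ 0.118  0.993 -0.001 -0.   ]
force [ 1.202  0.74  -0.27 ]
ft_torque [-0.017  0.015 -0.027]
gripper_force 0.0
finger_gap 0.999
```

View pics/top0.png

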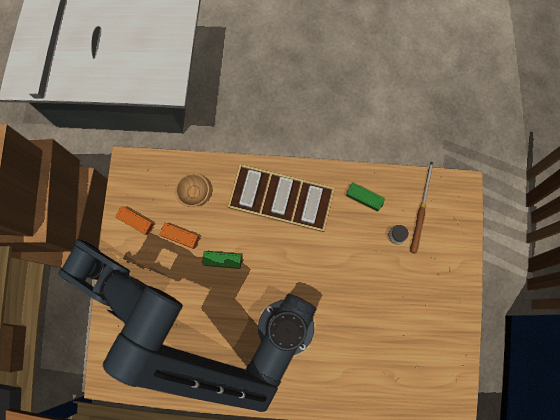

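View pics/side0.png

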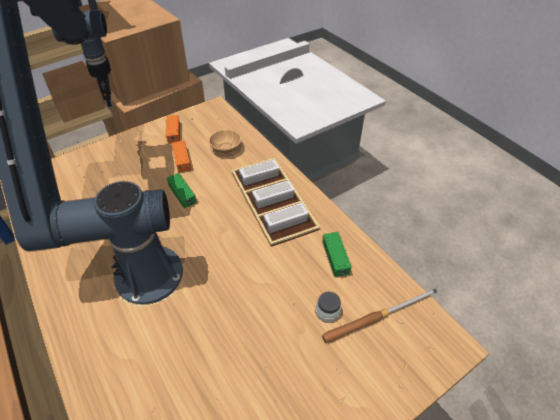

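The top view shows three grey tins at (250,188), (282,196) and (312,205), in a tray with corners (241,166), (333,186), (325,231) and (230,210). The far edge runs from (112,148) to (482,171). The orange and green decoys stand apart from the tray.

```bash
python3 - <<'E'
from h import *
a=snap('top'); im=a['pixels']; hsv=cv2.cvtColor(im,cv2.COLOR_RGB2HSV)
m=((hsv[...,1]<60)&(hsv[...,2]>130)).astype(np.uint8); m[:, :225]=0; m[:,345:]=0; m[:160]=0; m[235:]=0
m=cv2.morphologyEx(m,cv2.MORPH_OPEN,np.ones((3,3)))
for c in cv2.findContours(m,0,1)[0]:
    if cv2.contourArea(c)<100: continue
    r=cv2.minAreaRect(c); P=ray(a,cv2.boxPoints(r),0.05)
    E=np.roll(P,-1,0)-P; L=np.linalg.norm(E,axis=1); l=E[L.argmax()]
    print(np.round(P.mean(0),3),np.round(L,3),'yaw',np.round(np.degrees(np.arctan2(l[1],l[0])),1))
C=ray(a,[(241,166),(333,186),(325,231),(230,210)],0.012); print(np.round(C,3),C.mean(0))
print('edge',ray(a,[(112,148),(295,160),(482,171)],0).round(3))
print('bowl,wax',ray(a,[(194,190),(399,234)],0.05).round(3))
E
```

```text
Traceback (most recent call last):
  File "h.py", line 8, in ray
    d=np.c_[p,np.ones(len(p))]@s['R'].T
      ~~~~~~~~~~~~~~~~~~~~~~~~^~~~~~~~~
ValueError: matmul: Input operand 1 has a mismatch in its core dimension 0, with gufunc signature (n?,k),(k,m?)->(n?,m?) (size 4 is different from 3)
```

```bash
sed -i "s/s\['R'\]=np.array(s\['rotation'\],float)/s['R']=Rot.from_quat(s['rotation']).as_matrix()/; 1a from scipy.spatial.transform import Rotation as Rot" h.py
cat > m.py <<'E'
from h import *
def tins(a):
    im=a['pixels']; hsv=cv2.cvtColor(im,cv2.COLOR_RGB2HSV)
    m=((hsv[...,1]<60)&(hsv[...,2]>130)).astype(np.uint8); m[:, :225]=0; m[:,345:]=0; m[:160]=0; m[235:]=0
    m=cv2.morphologyEx(m,cv2.MORPH_OPEN,np.ones((3,3)))
    for c in cv2.findContours(m,0,1)[0]:
        if cv2.contourArea(c)<100: continue
        r=cv2.minAreaRect(c); P=ray(a,cv2.boxPoints(r),0.05)
        E=np.roll(P,-1,0)-P; L=np.linalg.norm(E,axis=1); l=E[L.argmax()]
        print(np.round(P.mean(0),3),np.round(L,3),'yaw',np.round(np.degrees(np.arctan2(l[1],l[0])),1))
E
python3 - <<'E'
from m import *
a=snap('top'); tins(a)
C=ray(a,[(241,166),(333,186),(325,231),(230,210)],0.012); print(np.round(C,3),C.mean(0))
print('edge',ray(a,[(112,148),(295,160),(482,171)],0).round(3))
print('bowl,wax',ray(a,[(194,190),(399,234)],0.05).round(3))
E
```

```text
[ 0.464 -0.063  0.05 ] [0.137 0.05  0.137 0.049] yaw -10.2
[0.49  0.051 0.05 ] [0.138 0.05  0.138 0.049] yaw -10.2
[0.509 0.173 0.05 ] [0.139 0.05  0.139 0.049] yaw -10.0
[[ 0.602  0.218  0.012]
 [ 0.547 -0.143  0.012]
 [ 0.37  -0.122  0.012]
 [ 0.425  0.245  0.012]] [0.48616169 0.04919772 0.012     ]
edge [[ 0.647  0.749 -0.   ]
 [ 0.644  0.01   0.   ]
 [ 0.658 -0.747  0.   ]]
bowl,wax [[ 0.485  0.384  0.05 ]
 [ 0.371 -0.398  0.05 ]]
```

Emit:
{"api": "send_rows", "payload": {
  "commands": "85 -1 -0.85 0 -0.85; 85 -1 -0.85 0 0; 85 -1 -0.85 0 0; 85 -1 -0.85 0 0; 85 -1 -0.85 0 0; 85 -1 -0.85 0 0; 85 -1 -0.85 0 0; 85 -1 -0.85 0 0; 85 -1 -0.85 0 0; 85 -1 -0.85 0 0; 85 -1 -0.85 0 0; 85 -1 -0.85 0 0; 85 -1 -0.85 0 0; 85 -1 -0.85 0 0; 85 -1 -0.85 0 0; 85 -1 -0.85 0 0; 85 -1 -0.85 0 0; 85 -1 -0.85 0 0; 85 -1 -0.85 0 0; 85 -1 -0.85 0 0",
  "grip_force": 25
}}

```text
t: 1.87
tcp_pos: [0.4794, 0.2007, 0.2393]
tool_rot: [0.088, 0.996, -0.0, -0.0]
force: [-0.1, -0.0, 0.2]
finger_gap: 0.992
gripper_force: 0.0
```

Emit:
{"api": "send_rows", "payload": {
  "commands": "85 -0.8 -0.6 0.8 0; 85 -0.8 -0.6 0.8 0; 85 0 0 0.8 0; 85 0 0 0 0; 85 0 0 0 0"
}}

```text
t: 2.28
tcp_pos: [0.5053, 0.1723, 0.1905]
tool_rot: [0.088, 0.996, -0.0, -0.002]
force: [-0.1, 0.5, 0.0]
finger_gap: 0.996
gripper_force: 0.0
```

```bash
python3 - <<'E'
from h import *
s=readout.sense(); R=Rot.from_quat(s['tool_rot']).as_matrix()
print(s['t'],np.round(s['tcp_pos'],4),R.round(3).tolist(),np.round(s['q'],2),np.round(s['force'],2),np.round(s['ft_torque'],3))
save('w1',snap('wrist')['pixels'])
E
```

```text
2.2833 [0.5053 0.1723 0.1905] [[-0.984, 0.176, -0.003], [0.176, 0.984, -0.0], [0.003, -0.001, -1.0]] [ 0.12  0.47  1.71  0.    0.96 -1.27] [-0.1   0.54  0.03] [-0.012 -0.007  0.007]
```

View pics/w1.png

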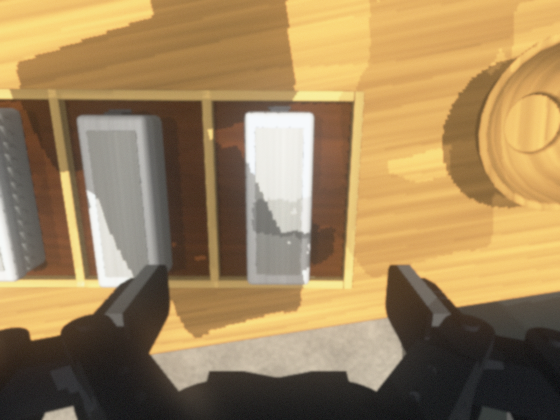

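The wrist view shows the left tin's lid, corners (246,113), (314,113), (311,283) and (246,283). The bay is around it, between battens at x≈213 and x≈350.

```bash
cat >> h.py <<'E'
def tool(s,P):  # world point -> tool frame mm
    return (Rot.from_quat(s['tool_rot']).inv().apply(np.array(P)-s['tcp_pos'])*1000).round(1)
E
python3 - <<'E'
from h import *
s=readout.sense(); a=snap('wrist')
L=ray(a,[(246,113),(314,113),(311,283),(246,283)],0.05); print('lid',tool(s,L).tolist(),L.mean(0).round(4))
# tray outer corners (right side of image = +y), batten tops z .016
T=ray(a,[(361,94),(350,288),(213,280),(209,94)],0.016); print('tray',tool(s,T).tolist(),T.round(3).tolist())
B=ray(a,[(81,115),(160,115),(172,270),(98,283)],0.05); print('mid',tool(s,B).tolist())
E
```

```text
lid [[61.9, -22.8, 141.4], [61.9, 26.9, 141.4], [-74.8, 28.0, 141.3], [-74.8, -26.0, 141.3]] [0.5122 0.1731 0.05  ]
tray [[76.2, 67.9, 175.4], [-97.3, 68.1, 175.3], [-89.1, -59.8, 175.3], [76.2, -55.2, 175.5]] [[0.443, 0.253, 0.016], [0.613, 0.223, 0.016], [0.583, 0.098, 0.016], [0.421, 0.132, 0.016]]
mid [[60.4, -143.4, 141.5], [60.5, -85.7, 141.5], [-63.0, -86.5, 141.3], [-74.6, -148.7, 141.3]]
```

Emit:
{"api": "send_rows", "payload": {
  "commands": "85 -0.32 0.08 1 0; 85 0 0 1 0; 85 0 0 1 0; 85 0 0 1 0; 85 0 0 1 0; 85 0 0 1 0; 85 0 0 1 0; 85 0 0 0.6 0; 85 0 0 0.5 0; 85 0 0 0 0; 40 0 0 0 0; 40 0 0 0 0; 40 0 0 0 0; 40 0 0 0 0; 40 0 0 0 0; 40 0 0 0 0; 40 0 0 0 0",
  "grip_force": 30
}}

```text
t: 3.8
tcp_pos: [0.5135, 0.1731, 0.0306]
tool_rot: [0.088, 0.996, 0.0, 0.001]
force: [-0.5, 0.1, 7.3]
finger_gap: 0.602
gripper_force: 33.8
```

Emit:
{"api": "send_rows", "payload": {
  "commands": "40 0 0 -0.1 0; 40 0 0 -0.1 0; 40 0 0 -0.05 0; 40 -0.25 0 0 0; 40 -0.25 0 0 0; 40 -0.2 0 0 0; 40 0 0 0 0"
}}

```text
t: 4.38
tcp_pos: [0.525, 0.1706, 0.0337]
tool_rot: [0.089, 0.996, -0.0, -0.002]
force: [-3.2, 0.9, -2.2]
finger_gap: 0.603
gripper_force: 32.7
```

```bash
python3 - <<'E'
from h import *
s=readout.sense()
print(s['t'],np.round(s['tcp_pos'],4),np.round(s['force'],2),np.round(s['ft_torque'],3))
save('w2',snap('wrist')['pixels'][:, :]);save('s2',cv2.resize(snap('side')['pixels'][140:260,200:340],(560,480)))
E
```

```text
4.3833 [0.525  0.1706 0.0337] [-3.23  0.93 -2.24] [0.17  0.54  0.001]
```

View pics/w2.png

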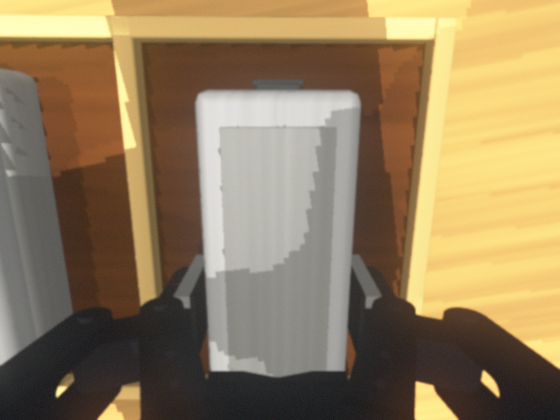

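Emit:
{"api": "send_rows", "payload": {
  "commands": "40 -0.15 0 -0.05 0; 40 -0.12 0 -0.12 0; 40 -0.12 0 -0.15 0; 40 -0.12 0 -0.15 0; 40 -0.12 0 -0.15 0; 40 -0.12 0 -0.15 0; 40 0 0 0 0"
}}

```text
t: 5.07
tcp_pos: [0.5366, 0.1683, 0.0489]
tool_rot: [0.088, 0.996, -0.0, -0.005]
force: [-7.8, 2.8, -2.6]
finger_gap: 0.602
gripper_force: 32.6
```

```bash
python3 - <<'E'
from h import *
s=readout.sense()
print(s['t'],np.round(s['tcp_pos'],4),np.round(s['force'],2),np.round(s['ft_torque'],3))
a=snap('side')['pixels'][110:250,180:340];b=snap('wrist')['pixels']
save('c3',np.hstack([cv2.resize(a,(400,350),interpolation=2),cv2.resize(b,(400,350))]))
E
```

```text
5.0667 [0.5366 0.1683 0.0489] [-7.83  2.79 -2.61] [0.484 1.394 0.01 ]
```

View pics/c3.png

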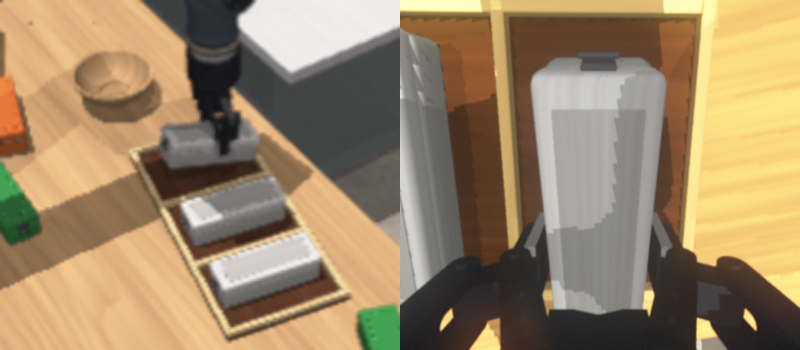

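The side view on the left and the wrist view on the right show the near end of the tin rising and its nose held against the far batten. It is pivoting in the pads, so I'll keep going and then lift.

Emit:
{"api": "send_rows", "payload": {
  "commands": "40 -0.14 0 -0.13 0; 40 -0.14 0 -0.13 0; 40 -0.14 0 -0.12 0; 40 -0.14 0 -0.12 0; 40 0 0 0 0"
}}

```text
t: 5.58
tcp_pos: [0.5483, 0.1662, 0.0589]
tool_rot: [0.088, 0.996, -0.0, -0.005]
force: [-6.8, 2.7, -2.3]
finger_gap: 0.604
gripper_force: 32.4
```

Emit:
{"api": "send_rows", "payload": {
  "commands": "40 0 0 0 0; 40 0.3 0 -0.4 0; 40 0.5 0 -0.5 0; 40 0.5 0 -0.5 0; 40 0 0 0 0; 40 0 0 0 0",
  "grip_force": 60
}}

```text
t: 6.08
tcp_pos: [0.5271, 0.1708, 0.0892]
tool_rot: [0.088, 0.996, 0.0, 0.002]
force: [-0.2, -0.0, -5.1]
finger_gap: 0.594
gripper_force: 63.7
```

```bash
python3 - <<'E'
from h import *
s=readout.sense()
print(s['t'],np.round(s['tcp_pos'],4),np.round(s['force'],2),np.round(s['ft_torque'],3))
a=snap('side')['pixels'][110:250,180:340];b=snap('wrist')['pixels']
save('c4',np.hstack([cv2.resize(a,(400,350),interpolation=2),cv2.resize(b,(400,350))]))
E
```

```text
6.0833 [0.5271 0.1708 0.0892] [-0.17 -0.02 -5.1 ] [-0.027 -0.001  0.063]
```

View pics/c4.png

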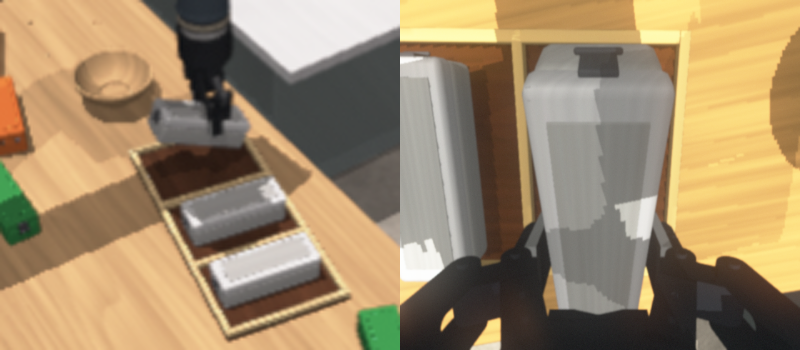

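The near end is well up and the tin is hanging in the fingers, clear of the tray. Next I'll estimate the tilt from the apparent width of the near lid edge.

```bash
python3 - <<'E'
from h import *
s=readout.sense();a=snap('wrist');f=a['K'][0,0]
for z,w in ((.053-.0337,162),(None,203)): print(f*.052/w)
d=f*.052/203; zt=a['e'][2]-d; print('f',f,'cam z',a['e'][2],'near lid edge z ~',zt,'pivot z',s['tcp_pos'][2]+.011, tool(s,a['e']))
print(f*.052/162, 'level expects', a['e'][2]-s['tcp_pos'][2]+.0337-.053)
E
```

```text
0.1173025307511387
0.09361088660928309
f 365.4424996477782 cam z 0.22284872243522888 near lid edge z ~ 0.12923783582594578 pivot z 0.09932724502217857 [ 6.640e+01  1.000e-01 -1.347e+02]
0.1173025307511387 level expects 0.11522147741305033
```

```bash
python3 - <<'E'
from h import *
s=readout.sense();a=snap('wrist');R=Rot.from_quat(s['tool_rot'])
for hp in (-11,-14):
  for th in (0,.2,.25,.3,.35,.4,.45,.5):
    pts=[]
    for y in (-26,26):
      for zz in (-19.5,24.5):   # lid, underside (tool z)
        x,z=70,zz-hp; c,n=np.cos(th),np.sin(th)
        # nose(-x) down (+z): near end (+x) up (-z)
        pts.append([c*x+n*z, y, -n*x+c*z+hp])
    uv=proj(a,R.apply(np.array(pts)/1000)+s['tcp_pos'])
    print(hp,th,uv.round(0).astype(int).tolist())
E
```

```text
-11 0 [[191, 94], [215, 98], [363, 94], [339, 98]]
-11 0.2 [[180, 105], [208, 81], [374, 105], [347, 81]]
-11 0.25 [[177, 109], [205, 77], [377, 109], [349, 77]]
-11 0.3 [[174, 115], [203, 74], [380, 115], [351, 74]]
-11 0.35 [[170, 122], [201, 72], [383, 122], [353, 72]]
-11 0.4 [[167, 129], [199, 69], [387, 129], [356, 69]]
-11 0.45 [[164, 138], [196, 68], [390, 138], [358, 67]]
-11 0.5 [[161, 148], [193, 66], [393, 148], [361, 66]]
-14 0 [[191, 94], [215, 98], [363, 94], [339, 98]]
-14 0.2 [[179, 102], [207, 79], [375, 102], [347, 79]]
-14 0.25 [[176, 106], [205, 75], [378, 106], [349, 75]]
-14 0.3 [[173, 111], [203, 72], [381, 111], [351, 72]]
-14 0.35 [[170, 117], [201, 68], [384, 117], [353, 68]]
-14 0.4 [[167, 124], [198, 65], [387, 124], [356, 65]]
-14 0.45 [[163, 133], [196, 63], [391, 133], [359, 63]]
-14 0.5 [[160, 142], [193, 61], [394, 142], [361, 61]]
```

Emit:
{"api": "send_rows", "payload": {
  "commands": "40 -0.5 0 0.5 0; 40 -0.5 0 0.5 0; 40 -0.3 0 0.4 0; 40 -0.1 0 0 0",
  "grip_force": 60
}}

```text
t: 6.62
tcp_pos: [0.5485, 0.1663, 0.0585]
tool_rot: [0.089, 0.996, -0.0, -0.008]
force: [-14.8, 5.1, 14.5]
finger_gap: 0.597
gripper_force: 66.9
```

Emit:
{"api": "send_rows", "payload": {
  "commands": "40 -0.1 0 0 0; 40 -0.15 0 -0.1 0; 40 -0.15 0 -0.1 0; 40 -0.15 0 -0.1 0; 40 -0.15 0 -0.1 0; 40 -0.15 0 -0.1 0; 40 0 0 0 0",
  "grip_force": 30
}}

```text
t: 7.2
tcp_pos: [0.5636, 0.1636, 0.0666]
tool_rot: [0.089, 0.996, -0.0, -0.01]
force: [-10.0, 5.6, -1.5]
finger_gap: 0.598
gripper_force: 64.2
```

Emit:
{"api": "send_rows", "payload": {
  "commands": "40 0 0 0 0; 40 0.5 0 -0.4 0; 40 0.7 0 -0.5 0; 40 0.7 0 -0.5 0; 40 0 0 0 0; 40 0 0 0 0",
  "grip_force": 60
}}

```text
t: 7.7
tcp_pos: [0.5347, 0.1692, 0.0977]
tool_rot: [0.088, 0.996, 0.0, 0.001]
force: [0.3, 0.8, -2.5]
finger_gap: 0.598
gripper_force: 64.7
```

```bash
cat > w.py <<'E'
# near-edge widths of the tin lid in the wrist picture: widest grey row
from h import *
import sys
s=readout.sense();a=snap('wrist');hsv=cv2.cvtColor(a['pixels'],cv2.COLOR_RGB2HSV)
print(round(s['t'],2),np.round(s['tcp_pos'],4),np.round(s['force'],2),np.round(s['ft_torque'],3))
m=((hsv[...,1]<60)&(hsv[...,2]>80)).astype(np.uint8);m[:, :150]=0;m[:,420:]=0
n,l,st,c=cv2.connectedComponentsWithStats(m); k=l[200,278]
for r in range(40,200,8):
    x=np.where(l[r]==k)[0]
    if k and len(x): print(r,x[0],x[-1],x[-1]-x[0])
save(sys.argv[1],a['pixels'])
E
python3 w.py w5
```

```text
7.7 [0.5347 0.1692 0.0977] [ 0.25  0.78 -2.54] [-0.053 -0.126 -0.02 ]
40 190 363 173
48 187 367 180
56 184 370 186
64 181 373 192
72 178 376 198
80 177 379 202
88 169 385 216
96 163 390 227
104 160 393 233
112 158 396 238
120 156 398 242
128 158 396 238
136 160 394 234
144 163 391 228
152 165 389 224
160 167 387 220
168 170 384 214
176 173 382 209
184 175 379 204
192 178 377 199
```

Emit:
{"api": "send_rows", "payload": {
  "commands": "40 0.6 0 0.5 0; 40 0.55 0 0.7 0; 40 0 0 0.5 0; 40 0 0 0.3 0; 40 0 0 0.3 0; 40 0 0 0.3 0; 40 0 0 0.3 0; 40 0 0 0.25 0; 40 0 0 0.15 0; 40 0 0 0.05 0; 40 0 0 0 0",
  "grip_force": 25
}}

```text
t: 8.67
tcp_pos: [0.5081, 0.1736, 0.0326]
tool_rot: [0.088, 0.996, -0.0, -0.003]
force: [-12.2, 1.2, 22.2]
finger_gap: 0.598
gripper_force: 82.1
```

```bash
python3 w.py w6
```

```text
8.67 [0.5081 0.1736 0.0326] [-12.25   1.18  22.15] [ 0.176  1.252 -0.012]
40 178 375 197
48 179 374 195
56 180 374 194
64 181 373 192
72 182 373 191
80 182 372 190
88 182 372 190
96 183 371 188
104 184 371 187
112 185 370 185
120 185 369 184
128 186 368 182
136 187 368 181
144 188 367 179
152 188 366 178
160 189 365 176
168 190 365 175
176 191 364 173
184 192 363 171
192 193 362 169
```

View pics/w6.png

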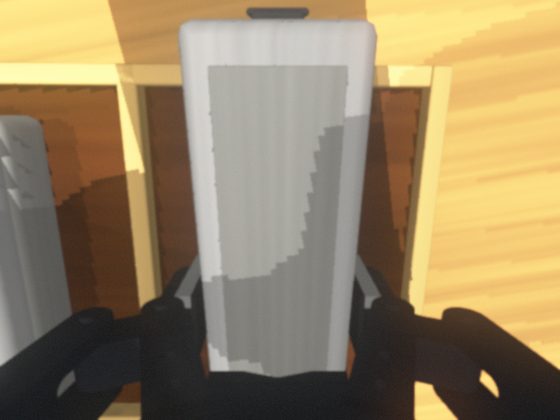

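The tin's near end is resting up on the near batten, with its lid edge at row ~27, so it slid back in the pads. I'll work out the offset and set it in again farther forward.

```bash
python3 - <<'E'
from h import *
s=readout.sense();a=snap('wrist')
P=ray(a,[(185,28),(372,28)],.066);print(tool(s,P).tolist())
P=ray(a,[(182,84),(375,84)],.016);print('near batten inner top edge',tool(s,P).tolist())
print(tool(s,ray(a,[(430,68)],.016)).tolist())
E
```

```text
[[85.6, -23.3, -32.8], [85.6, 24.1, -32.9]]
near batten inner top edge [[75.0, -37.4, 17.1], [74.9, 38.5, 17.0]]
[[80.8, 59.4, 17.0]]
```

Emit:
{"api": "send_rows", "payload": {
  "commands": "40 0 0 -0.5 0; 40 0 0 -0.5 0; 40 -0.5 0 0 0; 40 -0.55 0 0 0; 40 0 0 0.4 0; 40 0 0 0.4 0; 40 0 0 0.2 0; 40 0 0 0.1 0; 40 0 0 0 0"
}}

```text
t: 9.52
tcp_pos: [0.5306, 0.1697, 0.0285]
tool_rot: [0.088, 0.996, -0.0, -0.001]
force: [-2.4, 1.0, 3.7]
finger_gap: 0.597
gripper_force: 80.9
```

Emit:
{"api": "send_rows", "payload": {
  "commands": "80 0 0 0 0; 80 0 0 0 0; 80 0 0 0 0; 80 0 0 0 0; 80 0 0 0 0; 80 0 0 0 0"
}}

```text
t: 10.02
tcp_pos: [0.5316, 0.1696, 0.0286]
tool_rot: [0.088, 0.996, -0.0, -0.0]
force: [0.3, 0.1, 0.2]
finger_gap: 0.939
gripper_force: 0.0
```

```bash
python3 w.py w7; python3 - <<'E'
from h import *
s=readout.sense();a=snap('wrist');hsv=cv2.cvtColor(a['pixels'],cv2.COLOR_RGB2HSV)
m=((hsv[...,1]<60)&(hsv[...,2]>80)).astype(np.uint8);m[:, :150]=0;m[:,420:]=0
l=cv2.connectedComponents(m)[1];k=l[200,278];ys,xs=np.where(l==k);r=ys.min()
print('top row',r,tool(s,ray(a,[(278,r)],.05)))
E
```

```text
10.02 [0.5316 0.1696 0.0286] [0.3  0.06 0.17] [0.053 0.046 0.011]
40 189 365 176
48 189 365 176
56 190 364 174
64 190 364 174
72 190 364 174
80 191 363 172
88 192 362 170
96 192 362 170
104 192 362 170
112 193 361 168
120 193 361 168
128 194 360 166
136 194 360 166
144 195 359 164
152 195 359 164
160 196 358 162
168 196 358 162
176 197 357 160
184 197 357 160
192 198 356 158
top row 11 [[ 92.1   0.3 -21.4]]
```

Emit:
{"api": "send_rows", "payload": {
  "commands": "80 0.55 0 0 0; 80 0.55 0 0 0; 40 0 0 0 0; 40 0 0 0 0; 40 0 0 0 0; 40 0 0 0 0; 40 0 0 0 0; 40 0 0 -0.5 0; 40 0 0 -0.8 0; 40 0 0 -0.8 0; 40 0 0 -0.4 0; 40 0 0 0 0; 40 0 0 0 0; 40 0 0 0 0",
  "grip_force": 35
}}

```text
t: 11.28
tcp_pos: [0.5094, 0.1734, 0.0781]
tool_rot: [0.088, 0.996, -0.0, -0.001]
force: [-1.2, -0.1, -5.1]
finger_gap: 0.603
gripper_force: 38.1
```

```bash
cat > f.py <<'E'
from h import *
s=readout.sense();a=snap('wrist');hsv=cv2.cvtColor(a['pixels'],cv2.COLOR_RGB2HSV)
R=Rot.from_quat(s['tool_rot'])
print(round(s['t'],2),np.round(s['tcp_pos'],4),'gap',round(s['finger_gap'],3),'F',np.round(s['force'],2),'tool-frame moment',R.inv().apply(s['ft_torque']).round(3))
m=((hsv[...,1]<60)&(hsv[...,2]>80)).astype(np.uint8);m[:, :140]=0;m[:,420:]=0
l=cv2.connectedComponents(m)[1];k=l[200,278];ys,xs=np.where(l==k);r=ys.min()
w=[(q,np.ptp(np.where(l[q]==k)[0])) for q in range(r+12,r+100,12)]
print('top row',r,'x on lid plane if level',(a['K'][0,0]),w, 'eye tool',tool(s,a['e']))
d=a['e'][2]-s['tcp_pos'][2]-.0195
print('edge tool x (lid 19.5 above tcp)',tool(s,ray(a,[(278,r+4)],s['tcp_pos'][2]+.0195)))
E
python3 f.py
```

```text
11.28 [0.5094 0.1734 0.0781] gap 0.603 F [-1.16 -0.13 -5.14] tool-frame moment [-0.021  0.01   0.042]
top row 86 x on lid plane if level 365.4424996477782 [(98, np.int64(153)), (110, np.int64(167)), (122, np.int64(166)), (134, np.int64(164)), (146, np.int64(163)), (158, np.int64(161)), (170, np.int64(160)), (182, np.int64(158))] eye tool [ 6.640e+01  1.000e-01 -1.347e+02]
edge tool x (lid 19.5 above tcp) [[ 71.2   0.3 -19.4]]
```

Emit:
{"api": "send_rows", "payload": {
  "commands": "40 0 0 0.9 0; 40 0 0 0.9 0; 40 0 0 0.4 0; 40 0.2 0 0.02 0; 40 0.2 0 0 0; 40 0.15 0 -0.07 0; 40 0.15 0 -0.12 0; 40 0.15 0 -0.15 0; 40 0.15 0 -0.15 0; 40 0.15 0 -0.15 0; 40 0.15 0 -0.15 0; 40 0.15 0 -0.15 0; 40 0.15 0 -0.13 0; 40 0.15 0 -0.12 0; 40 0.15 0 -0.1 0; 40 0.15 0 -0.1 0; 40 0.15 0 -0.1 0; 40 0 0 0 0"
}}

```text
t: 12.83
tcp_pos: [0.4717, 0.1813, 0.0665]
tool_rot: [0.088, 0.996, 0.001, 0.006]
force: [5.6, -2.5, -2.8]
finger_gap: 0.601
gripper_force: 38.2
```

```bash
python3 f.py
```

```text
12.83 [0.4717 0.1813 0.0665] gap 0.601 F [ 5.65 -2.5  -2.76] tool-frame moment [ 0.337 -1.161  0.002]
top row 131 x on lid plane if level 365.4424996477782 [(143, np.int64(126)), (155, np.int64(126)), (167, np.int64(130)), (179, np.int64(131)), (191, np.int64(132)), (203, np.int64(133)), (215, np.int64(134)), (227, np.int64(135))] eye tool [ 6.640e+01  1.000e-01 -1.347e+02]
edge tool x (lid 19.5 above tcp) [[ 58.    0.3 -20.2]]
```

Emit:
{"api": "send_rows", "payload": {
  "commands": "40 -0.3 0 -0.5 0; 40 -0.2 0 -0.7 0; 40 0 0 -0.5 0; 40 0 0 0 0; 40 0 0 0 0"
}}

```text
t: 13.3
tcp_pos: [0.4762, 0.1796, 0.099]
tool_rot: [0.088, 0.996, 0.0, 0.001]
force: [-0.5, -0.3, -4.4]
finger_gap: 0.603
gripper_force: 39.2
```

```bash
python3 f.py
```

```text
13.3 [0.4762 0.1796 0.099 ] gap 0.603 F [-0.49 -0.31 -4.42] tool-frame moment [-0.047  0.064 -0.027]
top row 131 x on lid plane if level 365.4424996477782 [(143, np.int64(124)), (155, np.int64(127)), (167, np.int64(128)), (179, np.int64(130)), (191, np.int64(131)), (203, np.int64(132)), (215, np.int64(134)), (227, np.int64(135))] eye tool [ 6.640e+01  1.000e-01 -1.347e+02]
edge tool x (lid 19.5 above tcp) [[ 57.9   0.3 -19.6]]
```

Emit:
{"api": "send_rows", "payload": {
  "commands": "40 0 0 0.5 0; 40 0 0 0.7 0; 40 0 0 0.4 0; 40 -0.11 0 0.19 0; 40 -0.11 0 0.19 0; 40 -0.11 0 0.19 0; 40 -0.11 0 0.19 0; 40 -0.11 0 0.19 0; 40 -0.11 0 0.19 0; 40 -0.11 0 0.19 0; 40 -0.11 0 0.19 0; 40 -0.11 0 0.19 0; 40 -0.11 0 0.19 0; 40 0 0 0 0"
}}

```text
t: 14.52
tcp_pos: [0.5032, 0.1755, 0.0297]
tool_rot: [0.088, 0.996, 0.001, 0.005]
force: [3.9, -1.3, 5.0]
finger_gap: 0.602
gripper_force: 41.2
```

```bash
python3 f.py
```

```text
14.52 [0.5032 0.1755 0.0297] gap 0.602 F [ 3.92 -1.32  4.99] tool-frame moment [ 0.418 -0.593 -0.03 ]
top row 101 x on lid plane if level 365.4424996477782 [(113, np.int64(133)), (125, np.int64(164)), (137, np.int64(164)), (149, np.int64(163)), (161, np.int64(162)), (173, np.int64(160)), (185, np.int64(158)), (197, np.int64(157))] eye tool [ 6.640e+01  1.000e-01 -1.347e+02]
edge tool x (lid 19.5 above tcp) [[ 66.9   0.3 -20.2]]
```

Emit:
{"api": "send_rows", "payload": {
  "commands": "82 0 0 0 0; 82 0 0 0 0; 82 0 0 0 0; 82 0 0 0 0; 82 0 0 0 0; 82 0 0 -0.6 0; 82 0 0 -1 0; 82 0 0 -1 0; 82 0 0 -1 0; 82 -0.1 -0.9 -0.6 0; 82 -0.1 -1 0 0; 82 -0.1 -1 0 0; 82 -0.1 -1 0 0; 82 0 -1 0 0; 82 0 -1 0 0; 82 0 -0.2 0 0; 82 0 0 0 0",
  "grip_force": 35
}}

```text
t: 15.98
tcp_pos: [0.4842, 0.0532, 0.112]
tool_rot: [0.089, 0.996, 0.0, -0.0]
force: [-0.5, -0.5, -0.3]
finger_gap: 0.96
gripper_force: 0.0
```

```bash
cat > g.py <<'E'
from h import *
import sys
s=readout.sense();a=snap('wrist');save(sys.argv[1],a['pixels']);hsv=cv2.cvtColor(a['pixels'],cv2.COLOR_RGB2HSV)
print(round(s['t'],2),np.round(s['tcp_pos'],4),'gap',round(s['finger_gap'],3),'F',np.round(s['force'],2))
m=((hsv[...,1]<60)&(hsv[...,2]>80)).astype(np.uint8);m[330:]=0
m=cv2.morphologyEx(m,cv2.MORPH_OPEN,np.ones((5,5)))
for c in cv2.findContours(m,0,1)[0]:
    if cv2.contourArea(c)<3000: continue
    b=cv2.boxPoints(cv2.minAreaRect(c)); P=tool(s,ray(a,b,.05))
    print('px',b.round().astype(int).tolist(),'tool',P[:,:2].tolist(),'mean',P.mean(0)[:2].round(1))
E
python3 g.py w8
```

```text
15.98 [0.4842 0.0532 0.112 ] gap 0.96 F [-0.45 -0.47 -0.35]
px [[225, 329], [225, 109], [322, 109], [322, 329]] tool [[-65.2, -32.1], [65.2, -27.1], [65.2, 23.3], [-65.2, 27.5]] mean [ 0.  -2.1]
px [[-1, 108], [124, 84], [168, 316], [43, 339]] tool [[65.7, -143.6], [77.5, -78.2], [-55.9, -66.4], [-72.2, -144.4]] mean [   3.8 -108.2]
px [[408, 319], [438, 88], [562, 105], [532, 335]] tool [[-58.0, 79.4], [75.3, 82.4], [67.0, 147.1], [-69.3, 156.4]] mean [  3.8 116.3]
```

View pics/w8.png

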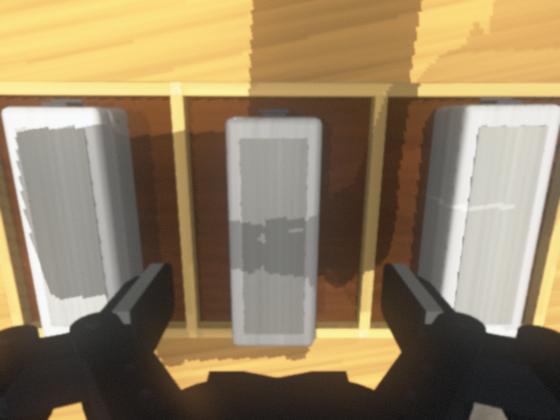

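The wrist view shows the middle tin's lid spanning rows 118–345 and columns 227–322, centred in its bay. The left tin lies flat in its own bay on the right of the picture.

Emit:
{"api": "send_rows", "payload": {
  "commands": "82 -0.37 -0.1 0.9 0; 82 0 0 1 0; 82 0 0 1 0; 82 0 0 0.8 0; 82 0 0 0.4 0; 40 0 0 0 0; 40 0 0 0 0; 40 0 0 0 0; 40 0 0 0 0; 40 0 0 0 0; 40 0 0 -0.13 0; 40 0 0 -0.12 0; 40 -0.2 0 0 0; 40 -0.2 0 0 0; 40 0 0 0 0",
  "grip_force": 35
}}

```text
t: 17.28
tcp_pos: [0.5001, 0.0492, 0.0352]
tool_rot: [0.088, 0.996, 0.0, 0.0]
force: [-0.7, 0.1, -3.5]
finger_gap: 0.603
gripper_force: 38.3
```

Emit:
{"api": "send_rows", "payload": {
  "commands": "40 -0.15 0 -0.05 0; 40 -0.15 0 -0.12 0; 40 -0.15 0 -0.15 0; 40 -0.15 0 -0.15 0; 40 -0.15 0 -0.15 0; 40 -0.15 0 -0.15 0; 40 -0.15 0 -0.15 0; 40 -0.15 0 -0.13 0; 40 -0.15 0 -0.12 0; 40 -0.15 0 -0.1 0; 40 -0.15 0 -0.1 0; 40 -0.15 0 -0.1 0; 40 0 0 0 0"
}}

```text
t: 18.37
tcp_pos: [0.5289, 0.044, 0.0639]
tool_rot: [0.088, 0.996, 0.0, -0.007]
force: [-9.3, 1.3, 0.3]
finger_gap: 0.599
gripper_force: 38.6
```

```bash
python3 f.py
```

```text
18.37 [0.5289 0.044  0.0639] gap 0.599 F [-9.31  1.29  0.31] tool-frame moment [0.063 1.695 0.08 ]
top row 54 x on lid plane if level 365.4424996477782 [(66, np.int64(163)), (78, np.int64(173)), (90, np.int64(183)), (102, np.int64(205)), (114, np.int64(215)), (126, np.int64(218)), (138, np.int64(212)), (150, np.int64(208))] eye tool [ 6.640e+01  1.000e-01 -1.347e+02]
edge tool x (lid 19.5 above tcp) [[ 80.2   0.3 -18.4]]
```

Emit:
{"api": "send_rows", "payload": {
  "commands": "40 0.3 0 -0.5 0; 40 0.2 0 -0.7 0; 40 0 0 -0.5 0; 40 0 0 0 0; 40 0 0 0 0"
}}

```text
t: 18.83
tcp_pos: [0.5267, 0.0446, 0.0996]
tool_rot: [0.088, 0.996, -0.0, 0.002]
force: [0.3, -0.1, -5.1]
finger_gap: 0.602
gripper_force: 38.6
```

```bash
python3 f.py
```

```text
18.83 [0.5267 0.0446 0.0996] gap 0.602 F [ 0.31 -0.07 -5.09] tool-frame moment [-0.005  0.061  0.037]
top row 55 x on lid plane if level 365.4424996477782 [(67, np.int64(162)), (79, np.int64(173)), (91, np.int64(182)), (103, np.int64(204)), (115, np.int64(213)), (127, np.int64(216)), (139, np.int64(211)), (151, np.int64(205))] eye tool [ 6.640e+01  1.000e-01 -1.347e+02]
edge tool x (lid 19.5 above tcp) [[ 79.8   0.3 -19.9]]
```

Emit:
{"api": "send_rows", "payload": {
  "commands": "40 0 0 0.5 0; 40 0 0 0.7 0; 40 0 0 0.4 0; 40 0.11 0 0.18 0; 40 0.11 0 0.18 0; 40 0.11 0 0.18 0; 40 0.11 0 0.18 0; 40 0.11 0 0.18 0; 40 0.11 0 0.18 0; 40 0.11 0 0.18 0; 40 0.11 0 0.18 0; 40 0.11 0 0.18 0; 40 0.11 0 0.18 0; 40 0 0 0 0"
}}

```text
t: 20.05
tcp_pos: [0.4999, 0.0494, 0.031]
tool_rot: [0.088, 0.996, 0.0, -0.003]
force: [-5.1, 1.3, 3.7]
finger_gap: 0.6
gripper_force: 41.9
```

```bash
python3 f.py
```

```text
20.05 [0.4999 0.0494 0.031 ] gap 0.6 F [-5.05  1.31  3.67] tool-frame moment [0.003 0.466 0.024]
top row 60 x on lid plane if level 365.4424996477782 [(72, np.int64(161)), (84, np.int64(170)), (96, np.int64(169)), (108, np.int64(167)), (120, np.int64(165)), (132, np.int64(165)), (144, np.int64(163)), (156, np.int64(161))] eye tool [ 6.640e+01  1.000e-01 -1.347e+02]
edge tool x (lid 19.5 above tcp) [[ 78.5   0.3 -19.1]]
```

Emit:
{"api": "send_rows", "payload": {
  "commands": "40 0 0 -0.5 0; 40 0 0 -0.8 0; 40 0 0 -0.8 0; 40 0 0 -0.4 0; 40 0 0 0 0; 40 0 0 0 0; 40 0 0 0 0"
}}

```text
t: 20.68
tcp_pos: [0.5031, 0.0487, 0.0802]
tool_rot: [0.088, 0.996, 0.0, -0.0]
force: [-0.6, 1.3, -5.0]
finger_gap: 0.593
gripper_force: 40.9
```

```bash
python3 f.py
```

```text
20.68 [0.5031 0.0487 0.0802] gap 0.593 F [-0.62  1.27 -5.  ] tool-frame moment [0.027 0.058 0.005]
top row 59 x on lid plane if level 365.4424996477782 [(71, np.int64(157)), (83, np.int64(170)), (95, np.int64(169)), (107, np.int64(167)), (119, np.int64(167)), (131, np.int64(165)), (143, np.int64(163)), (155, np.int64(161))] eye tool [ 6.640e+01  1.000e-01 -1.347e+02]
edge tool x (lid 19.5 above tcp) [[ 78.7   0.3 -19.4]]
```

Emit:
{"api": "send_rows", "payload": {
  "commands": "40 0 0 0.9 0; 40 0 0 0.9 0; 40 0 0 0.5 0; 40 0.25 0 0.03 0; 40 0.25 0 0 0; 40 0.15 0 -0.07 0; 40 0.15 0 -0.12 0; 40 0.15 0 -0.15 0; 40 0.15 0 -0.15 0; 40 0.15 0 -0.15 0; 40 0.15 0 -0.15 0; 40 0.15 0 -0.15 0; 40 0.15 0 -0.13 0; 40 0.15 0 -0.12 0; 40 0.15 0 -0.1 0; 40 0.15 0 -0.1 0; 40 0.15 0 -0.1 0; 40 0 0 0 0"
}}

```text
t: 22.23
tcp_pos: [0.4571, 0.057, 0.064]
tool_rot: [0.088, 0.996, 0.0, -0.001]
force: [-0.3, 0.0, -4.6]
finger_gap: 0.604
gripper_force: 40.7
```

```bash
python3 f.py
```

```text
22.23 [0.4571 0.057  0.064 ] gap 0.604 F [-0.31  0.05 -4.6 ] tool-frame moment [-0.032  0.095  0.025]
top row 61 x on lid plane if level 365.4424996477782 [(73, np.int64(161)), (85, np.int64(169)), (97, np.int64(167)), (109, np.int64(165)), (121, np.int64(165)), (133, np.int64(163)), (145, np.int64(161)), (157, np.int64(161))] eye tool [ 6.640e+01  1.000e-01 -1.347e+02]
edge tool x (lid 19.5 above tcp) [[ 78.2   0.3 -19.4]]
```

Emit:
{"api": "send_rows", "payload": {
  "commands": "40 -0.9 0 0 0; 40 -0.9 0 0 0; 40 0 0 0.8 0; 40 0 0 0.6 0; 40 0 0 0.15 0; 40 0.2 0 0 0; 40 0.2 0 0 0; 40 0.1 0 0 0; 40 0 0 0 0"
}}

```text
t: 23.03
tcp_pos: [0.4886, 0.0514, 0.034]
tool_rot: [0.088, 0.996, -0.0, 0.006]
force: [6.1, -2.4, -7.3]
finger_gap: 0.597
gripper_force: 40.4
```

Contact with the near batten now shows in the force (6.1 N along x), so I'll run the arc.

Emit:
{"api": "send_rows", "payload": {
  "commands": "40 0.15 0 -0.05 0; 40 0.15 0 -0.12 0; 40 0.15 0 -0.15 0; 40 0.15 0 -0.15 0; 40 0.15 0 -0.15 0; 40 0.15 0 -0.15 0; 40 0.15 0 -0.15 0; 40 0.15 0 -0.13 0; 40 0.15 0 -0.12 0; 40 0.15 0 -0.1 0; 40 0.15 0 -0.1 0; 40 0.15 0 -0.1 0; 40 0 0 0 0"
}}

```text
t: 24.12
tcp_pos: [0.459, 0.0567, 0.0657]
tool_rot: [0.088, 0.996, -0.001, 0.013]
force: [11.1, -3.3, 4.5]
finger_gap: 0.603
gripper_force: 41.0
```

Emit:
{"api": "send_rows", "payload": {
  "commands": "40 -0.3 0 -0.5 0; 40 -0.2 0 -0.7 0; 40 0 0 -0.5 0; 40 0 0 0 0; 40 0 0 0 0"
}}

```text
t: 24.53
tcp_pos: [0.4578, 0.0569, 0.0969]
tool_rot: [0.088, 0.996, -0.0, 0.001]
force: [0.0, -0.3, -4.9]
finger_gap: 0.604
gripper_force: 39.9
```

```bash
python3 f.py
```

```text
24.53 [0.4578 0.0569 0.0969] gap 0.604 F [ 0.03 -0.32 -4.86] tool-frame moment [ 0.012 -0.063 -0.019]
top row 113 x on lid plane if level 365.4424996477782 [(125, np.int64(127)), (137, np.int64(128)), (149, np.int64(130)), (161, np.int64(131)), (173, np.int64(133)), (185, np.int64(133)), (197, np.int64(135)), (209, np.int64(135))] eye tool [ 6.640e+01  1.000e-01 -1.347e+02]
edge tool x (lid 19.5 above tcp) [[ 63.3   0.3 -19.6]]
```

Emit:
{"api": "send_rows", "payload": {
  "commands": "40 -0.6 0 0.4 0; 40 0 0 0.7 0; 40 0 0 0.5 0; 40 -0.11 0 0.18 0; 40 -0.11 0 0.18 0; 40 -0.11 0 0.18 0; 40 -0.11 0 0.18 0; 40 -0.11 0 0.18 0; 40 -0.11 0 0.18 0; 40 -0.11 0 0.18 0; 40 -0.11 0 0.18 0; 40 -0.11 0 0.18 0; 40 -0.11 0 0.13 0; 40 0 0 0 0"
}}

```text
t: 25.75
tcp_pos: [0.4952, 0.05, 0.0302]
tool_rot: [0.088, 0.996, -0.0, 0.003]
force: [1.1, -1.6, 8.0]
finger_gap: 0.603
gripper_force: 42.4
```

```bash
python3 f.py
```

```text
25.75 [0.4952 0.05   0.0302] gap 0.603 F [ 1.12 -1.63  7.98] tool-frame moment [ 0.052 -0.189 -0.003]
top row 80 x on lid plane if level 365.4424996477782 [(92, np.int64(146)), (104, np.int64(166)), (116, np.int64(166)), (128, np.int64(165)), (140, np.int64(163)), (152, np.int64(161)), (164, np.int64(161)), (176, np.int64(159))] eye tool [ 6.640e+01  1.000e-01 -1.347e+02]
edge tool x (lid 19.5 above tcp) [[ 72.9   0.3 -20. ]]
```

Emit:
{"api": "send_rows", "payload": {
  "commands": "82 0 0 0 0; 82 0 0 0 0; 82 0 0 0 0; 82 0 0 0 0; 82 0 0 0 0; 82 0 0 -0.6 0; 82 0 0 -1 0; 82 0 0 -1 0; 82 0 0 -1 0; 82 0.1 -0.9 -0.6 0; 82 0.1 -1 0 0; 82 0.1 -1 0 0; 82 0.1 -1 0 0; 82 0 -1 0 0; 82 0 -1 0 0; 82 0 -0.1 0 0; 82 0 0 0 0"
}}

```text
t: 27.22
tcp_pos: [0.4624, -0.0666, 0.113]
tool_rot: [0.089, 0.996, 0.0, -0.0]
force: [0.3, -0.0, 0.9]
finger_gap: 0.958
gripper_force: 0.0
```

```bash
python3 g.py w9
```

```text
27.22 [ 0.4624 -0.0666  0.113 ] gap 0.958 F [ 0.28 -0.01  0.88]
px [[386, 316], [428, 98], [553, 122], [511, 340]] tool [[-56.5, 66.4], [70.7, 78.0], [58.4, 144.8], [-73.2, 145.3]] mean [ -0.2 108.6]
px [[234, 99], [332, 99], [332, 329], [234, 329]] tool [[70.2, -22.4], [70.2, 28.4], [-65.9, 33.8], [-65.9, -26.7]] mean [2.1 3.3]
```

View pics/w9.png

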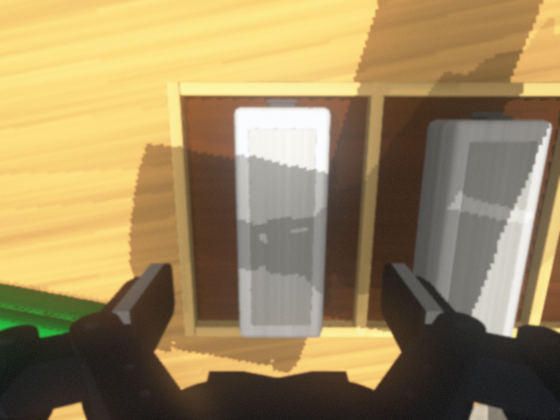

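The wrist view shows the right tin's lid over rows 107–337 and columns 235–330. The green look-alike at the lower left is about 100 mm off to the side, and the middle tin is flat in its bay.

Emit:
{"api": "send_rows", "payload": {
  "commands": "82 -0.13 0.12 0.95 0; 82 0 0 1 0; 82 0 0 1 0; 82 0 0 0.8 0; 82 0 0 0.4 0; 40 0 0 0 0; 40 0 0 0 0; 40 0 0 0 0; 40 0 0 0 0; 40 0 0 0 0; 40 0 0 -0.13 0; 40 0 0 -0.1 0; 40 -0.3 0 0 0; 40 -0.3 0 0 0; 40 -0.2 0 0 0; 40 0 0 0 0",
  "grip_force": 35
}}

```text
t: 28.6
tcp_pos: [0.4792, -0.066, 0.0343]
tool_rot: [0.088, 0.996, 0.001, -0.003]
force: [-5.1, 0.6, -3.0]
finger_gap: 0.601
gripper_force: 38.4
```

Contact with the far batten (−5 N). Tilting now.

Emit:
{"api": "send_rows", "payload": {
  "commands": "40 -0.15 0 -0.05 0; 40 -0.15 0 -0.12 0; 40 -0.15 0 -0.15 0; 40 -0.15 0 -0.15 0; 40 -0.15 0 -0.15 0; 40 -0.15 0 -0.15 0; 40 -0.15 0 -0.15 0; 40 -0.15 0 -0.13 0; 40 -0.15 0 -0.12 0; 40 -0.15 0 -0.1 0; 40 -0.15 0 -0.1 0; 40 -0.15 0 -0.1 0; 40 0 0 0 0"
}}

```text
t: 29.68
tcp_pos: [0.5104, -0.0714, 0.0632]
tool_rot: [0.088, 0.996, 0.001, -0.008]
force: [-10.2, -0.1, 0.2]
finger_gap: 0.602
gripper_force: 37.7
```

Emit:
{"api": "send_rows", "payload": {
  "commands": "40 0.3 0 -0.5 0; 40 0.2 0 -0.7 0; 40 0 0 -0.5 0; 40 0 0 0 0; 40 0 0 0 0"
}}

```text
t: 30.1
tcp_pos: [0.5086, -0.0719, 0.0991]
tool_rot: [0.088, 0.996, -0.001, 0.002]
force: [-0.6, -0.7, -4.2]
finger_gap: 0.603
gripper_force: 38.4
```

```bash
python3 f.py
```

```text
30.1 [ 0.5086 -0.0719  0.0991] gap 0.603 F [-0.62 -0.71 -4.17] tool-frame moment [ 0.044 -0.077 -0.014]
top row 49 x on lid plane if level 365.4424996477782 [(61, np.int64(168)), (73, np.int64(177)), (85, np.int64(186)), (97, np.int64(206)), (109, np.int64(217)), (121, np.int64(225)), (133, np.int64(221)), (145, np.int64(215))] eye tool [ 6.640e+01  1.000e-01 -1.347e+02]
edge tool x (lid 19.5 above tcp) [[ 81.4   0.3 -19.8]]
```

Emit:
{"api": "send_rows", "payload": {
  "commands": "40 0.4 0 0.5 0; 40 0 0 0.7 0; 40 0 0 0.45 0; 40 0.11 0 0.18 0; 40 0.11 0 0.18 0; 40 0.11 0 0.18 0; 40 0.11 0 0.18 0; 40 0.11 0 0.18 0; 40 0.11 0 0.18 0; 40 0.11 0 0.18 0; 40 0.11 0 0.18 0; 40 0.11 0 0.18 0; 40 0.11 0 0.18 0; 40 0 0 0 0"
}}

```text
t: 31.32
tcp_pos: [0.4756, -0.0654, 0.0301]
tool_rot: [0.088, 0.996, 0.0, -0.001]
force: [-3.9, -0.0, 6.4]
finger_gap: 0.598
gripper_force: 42.0
```

```bash
python3 f.py
```

```text
31.32 [ 0.4756 -0.0654  0.0301] gap 0.598 F [-3.9  -0.    6.39] tool-frame moment [-0.188  0.615  0.015]
top row 56 x on lid plane if level 365.4424996477782 [(68, np.int64(162)), (80, np.int64(169)), (92, np.int64(168)), (104, np.int64(167)), (116, np.int64(165)), (128, np.int64(164)), (140, np.int64(163)), (152, np.int64(161))] eye tool [ 6.640e+01  1.000e-01 -1.347e+02]
edge tool x (lid 19.5 above tcp) [[ 79.6   0.3 -19.3]]
```

Emit:
{"api": "send_rows", "payload": {
  "commands": "40 0 0 -0.5 0; 40 0 0 -0.8 0; 40 0 0 -0.8 0; 40 0 0 -0.4 0; 40 0 0 0 0; 40 0 0 0 0; 40 0 0 0 0"
}}

```text
t: 31.95
tcp_pos: [0.4772, -0.066, 0.0788]
tool_rot: [0.088, 0.996, 0.0, -0.0]
force: [-0.1, -0.2, -5.8]
finger_gap: 0.601
gripper_force: 40.7
```

```bash
python3 f.py
```

```text
31.95 [ 0.4772 -0.066   0.0788] gap 0.601 F [-0.09 -0.16 -5.76] tool-frame moment [ 0.008 -0.023  0.093]
top row 58 x on lid plane if level 365.4424996477782 [(70, np.int64(164)), (82, np.int64(169)), (94, np.int64(172)), (106, np.int64(176)), (118, np.int64(176)), (130, np.int64(172)), (142, np.int64(173)), (154, np.int64(172))] eye tool [ 6.640e+01  1.000e-01 -1.347e+02]
edge tool x (lid 19.5 above tcp) [[ 79.    0.3 -19.5]]
```

Emit:
{"api": "send_rows", "payload": {
  "commands": "40 0 0 0.9 0; 40 0 0 0.9 0; 40 0 0 0.45 0; 40 0.25 0 0 0; 40 0.2 0 0 0; 40 0.1 0 0 0; 40 0 0 0 0"
}}

```text
t: 32.58
tcp_pos: [0.4684, -0.0648, 0.0349]
tool_rot: [0.089, 0.996, -0.001, 0.002]
force: [3.8, -0.4, -6.3]
finger_gap: 0.602
gripper_force: 40.8
```

Emit:
{"api": "send_rows", "payload": {
  "commands": "40 0.15 0 -0.03 0; 40 0.15 0 -0.12 0; 40 0.15 0 -0.15 0; 40 0.15 0 -0.15 0; 40 0.15 0 -0.15 0; 40 0.15 0 -0.15 0; 40 0.15 0 -0.15 0; 40 0.15 0 -0.13 0; 40 0.15 0 -0.12 0; 40 0.15 0 -0.1 0; 40 0.15 0 -0.1 0; 40 0.15 0 -0.1 0; 40 0 0 0 0"
}}

```text
t: 33.67
tcp_pos: [0.4398, -0.0606, 0.0661]
tool_rot: [0.089, 0.996, -0.003, 0.011]
force: [12.6, 2.6, 4.3]
finger_gap: 0.602
gripper_force: 41.1
```

Emit:
{"api": "send_rows", "payload": {
  "commands": "40 -0.3 0 -0.5 0; 40 -0.2 0 -0.7 0; 40 0 0 -0.5 0; 40 0 0 0 0; 40 0 0 0 0"
}}

```text
t: 34.08
tcp_pos: [0.44, -0.0593, 0.0978]
tool_rot: [0.088, 0.996, -0.0, -0.0]
force: [-0.8, -0.4, -3.7]
finger_gap: 0.597
gripper_force: 40.1
```

```bash
python3 f.py
```

```text
34.08 [ 0.44   -0.0593  0.0978] gap 0.597 F [-0.76 -0.42 -3.69] tool-frame moment [ 0.012  0.118 -0.002]
top row 107 x on lid plane if level 365.4424996477782 [(119, np.int64(127)), (131, np.int64(128)), (143, np.int64(130)), (155, np.int64(133)), (167, np.int64(138)), (179, np.int64(144)), (191, np.int64(136)), (203, np.int64(138))] eye tool [ 6.640e+01  1.000e-01 -1.347e+02]
edge tool x (lid 19.5 above tcp) [[ 65.1   0.3 -19.5]]
```

Emit:
{"api": "send_rows", "payload": {
  "commands": "40 -0.55 -0.2 0.45 0; 40 0 0 0.7 0; 40 0 0 0.48 0; 40 -0.11 0 0.18 0; 40 -0.11 0 0.18 0; 40 -0.11 0 0.18 0; 40 -0.11 0 0.18 0; 40 -0.11 0 0.18 0; 40 -0.11 0 0.18 0; 40 -0.11 0 0.18 0; 40 -0.11 0 0.18 0; 40 -0.11 0 0.18 0; 40 -0.11 0 0.13 0; 40 0 0 0 0"
}}

```text
t: 35.3
tcp_pos: [0.473, -0.0698, 0.0306]
tool_rot: [0.088, 0.996, -0.0, 0.0]
force: [0.8, -0.0, 15.9]
finger_gap: 0.607
gripper_force: 42.8
```

```bash
python3 f.py
```

```text
35.3 [ 0.473  -0.0698  0.0306] gap 0.607 F [ 0.78 -0.03 15.89] tool-frame moment [-0.187 -0.006  0.03 ]
top row 74 x on lid plane if level 365.4424996477782 [(86, np.int64(156)), (98, np.int64(166)), (110, np.int64(166)), (122, np.int64(164)), (134, np.int64(164)), (146, np.int64(162)), (158, np.int64(160)), (170, np.int64(160))] eye tool [ 6.640e+01  1.000e-01 -1.347e+02]
edge tool x (lid 19.5 above tcp) [[ 74.6   0.3 -19.6]]
```

Emit:
{"api": "send_rows", "payload": {
  "commands": "82 0 0 0 0; 82 0 0 0 0; 82 0 0 0 0; 82 0 0 0 0; 82 0 0 0 0; 82 0 0 -0.6 0; 82 0 0 -1 0; 82 0 0 -1 0; 82 0 0 -1 0; 82 0 0.9 -0.6 0; 82 0 1 0 0; 82 0 1 0 0; 82 0 1 0 0; 82 0 1 0 0; 82 0 1 0 0; 82 0 0.3 0 0; 82 0 0 0 0"
}}

```text
t: 36.77
tcp_pos: [0.4942, 0.054, 0.1132]
tool_rot: [0.087, 0.996, -0.0, -0.0]
force: [1.2, -0.1, 0.0]
finger_gap: 0.96
gripper_force: 0.0
```

```bash
python3 g.py w10; python3 - <<'E'
from m import *
tins(snap('top'))
E
```

```text
36.77 [0.4942 0.054  0.1132] gap 0.96 F [ 1.17 -0.14  0.  ]
px [[222, 95], [319, 95], [319, 329], [222, 329]] tool [[72.2, -28.5], [72.2, 21.7], [-66.1, 25.8], [-66.1, -34.1]] mean [ 3.1 -3.8]
px [[-7, 93], [115, 81], [138, 321], [16, 333]] tool [[73.1, -146.2], [79.0, -83.0], [-60.7, -85.3], [-68.7, -161.2]] mean [   5.7 -118.9]
px [[386, 315], [436, 63], [562, 88], [512, 340]] tool [[-56.5, 66.4], [87.6, 80.1], [75.5, 145.8], [-73.7, 145.8]] mean [  8.2 109.5]
```

View pics/w10.png

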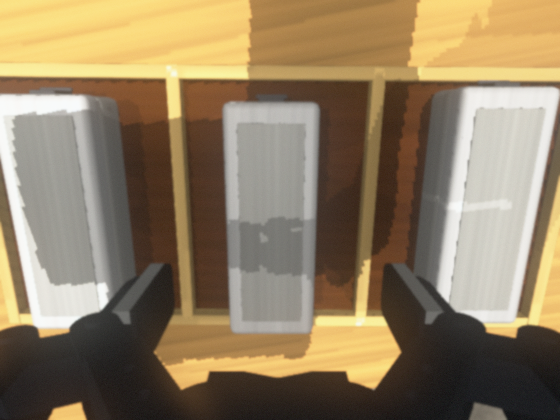

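All three tins are flat in their bays, with the middle lid over rows 103–332 and columns 224–318. The middle tin's moment changed sign between its two tips by more than the quiet tins' did, and in the opposite sense, so it holds the loose centre. I'll pick it up now.

Emit:
{"api": "send_rows", "payload": {
  "commands": "82 0.1 -0.2 0.95 0; 82 0.1 0 1 0; 82 0.1 0 1 0; 82 0 0 0.8 0; 82 0 0 0.4 0; 82 0 0 0 0; 40 0 0 0 0; 40 0 0 0 0; 40 0 0 0 0; 40 0 0 0 0; 40 0 0 0 0; 40 0 0 0 0; 40 0 0 -0.3 0; 40 0 0 -0.6 0; 40 0 0 -0.8 0; 40 0 0 -0.8 0; 40 0 0 -0.8 0; 40 0 0 -0.8 0; 40 0 0 -0.4 0; 40 0 0 0 0",
  "grip_force": 80
}}

```text
t: 38.53
tcp_pos: [0.4887, 0.0499, 0.1221]
tool_rot: [0.088, 0.996, -0.0, 0.002]
force: [-0.0, -0.5, -4.5]
finger_gap: 0.595
gripper_force: 84.3
```

```bash
python3 f.py
```

```text
38.53 [0.4887 0.0499 0.1221] gap 0.595 F [-0.03 -0.47 -4.5 ] tool-frame moment [ 0.032 -0.099  0.012]
top row 100 x on lid plane if level 365.4424996477782 [(112, np.int64(128)), (124, np.int64(161)), (136, np.int64(161)), (148, np.int64(159)), (160, np.int64(159)), (172, np.int64(157)), (184, np.int64(155)), (196, np.int64(154))] eye tool [ 6.640e+01  1.000e-01 -1.347e+02]
edge tool x (lid 19.5 above tcp) [[ 67.1   0.3 -19.7]]
```

Emit:
{"api": "send_rows", "payload": {
  "commands": "40 -0.3 0 -0.5 0; 40 -0.6 0.1 -0.8 0; 40 -0.9 0.1 -0.9 0; 40 -1 0.1 -0.9 0; 40 -1 0.1 -0.8 0; 40 -1 0.1 -0.7 0; 40 -1 0.1 -0.5 0; 40 -1 0.1 0 0; 40 -1 0.1 0 0; 40 -1 0.1 0 0; 40 -1 0.1 0 0; 40 -0.9 0.1 0 0; 40 -0.7 0.1 0 0; 40 -0.4 0 0 0; 40 -0.2 0 0 0; 40 0 0 0 0; 40 0 0 0 0; 40 0 0 0 0; 40 0 0 0 0; 40 0 0 0 0"
}}

```text
t: 40.25
tcp_pos: [0.7278, 0.0315, 0.2228]
tool_rot: [0.088, 0.996, 0.0, -0.0]
force: [-0.1, 0.3, -4.2]
finger_gap: 0.592
gripper_force: 84.6
```

```bash
python3 f.py; python3 - <<'E'
from m import *
s=readout.sense(); print(np.abs(s['qd']).max(), s['gripper_force']); a=snap('top')
# recheck the far edge on the clear stretch right of the tray and lay-backs
tins(a); im=cv2.cvtColor(a['pixels'],cv2.COLOR_RGB2HSV)
for c in (380,460):
    col=im[140:200,c,1].astype(int); r=140+np.argmax(np.diff(col)); print('edge',ray(a,[(c,r)],0).round(3))
E
```

```text
40.25 [0.7278 0.0315 0.2228] gap 0.592 F [-0.12  0.35 -4.24] tool-frame moment [-0.005 -0.132 -0.023]
top row 84 x on lid plane if level 365.4424996477782 [(96, np.int64(67)), (108, np.int64(161)), (120, np.int64(220)), (132, np.int64(273)), (144, np.int64(279)), (156, np.int64(279)), (168, np.int64(279)), (180, np.int64(279))] eye tool [ 6.640e+01  1.000e-01 -1.347e+02]
edge tool x (lid 19.5 above tcp) [[ 71.7   0.3 -19.5]]
0.004799473973168179 84.60404008626938
[ 0.467 -0.067  0.05 ] [0.138 0.05  0.138 0.049] yaw -10.2
edge [[ 0.661 -0.326  0.   ]]
edge [[ 0.662 -0.653  0.   ]]
```

```bash
python3 -c "
from station import sign_off
print(sign_off())"
```

```text
the job is handed in; nothing more can be done
None
```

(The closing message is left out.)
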